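Show the base of the unchecked spice jar to the date scanner

TASK

We are checking the date stamps under the spice jars: the two jars already done lie pushed to the far end of the wire rack, and one is still at the near end. Take that jar out and hold its base flat on to the scanner's lens, centred on it and about 10 cm away, and finish with the gripper still holding it there, quite still, so that the stamp can be read. Leave the other two jars in the rack and everything else where it is, and do not bump the scanner.

Things in the scene. Friction and masses are not known exactly. Their poses are not given: they have to be found in the camera images.
- jar_unchecked: the jar to show: black-capped spice jar, a cylinder 41 mm across, 105 mm long, 0.08 to 0.15 kg, lying on its side at the near end of a lane of the rack, free on both sides. Origin: centre of its base (end without cap); z runs along the jar from base to cap. At the start z is level and points roughly to the robot (base away from it); its axis is 48 mm above the worktop
- jar_cap (a point): centre of the cap end of that jar, 105 mm from the base along the jar's z axis
- jar_checked_1: a spice jar of the same size, already checked, lying at the far end of another lane of the rack with its cap away from the robot. Origin: centre of its base; z runs from base to cap. Leave it
- jar_checked_2: another spice jar of the same size, already checked, lying at the far end of its lane in the same way. Leave it
- jar_rack: fixed steel wire rack, 256 mm long (x, away from the robot) and 222 mm wide (y); three lanes along x at y = -80, 0 and 80 mm, each of two 6 mm round rails 30 mm apart, their centres 30 mm above the worktop, with end stops up to 47 mm high. Cross wires under the rails at x = -105 and 105 mm. Origin: centre of its underside
- scanner: date scanner, fixed: round grey base 120 mm across, thin post, 0.33 m high in all. Origin: centre of the base's underside; its front (-x axis) faces roughly to the robot. Do not touch
- lens (a point): centre of the round lens on the front of the scanner's white head (76 mm deep, 66 mm wide, 56 mm high). The lens looks along the -x axis of this frame; x points back into the head, y is level. The lens is about 0.28 to 0.30 m above the worktop
- scan_head (a joint): downward tilt of the scanner's head (rad): 0 looks level, more looks down; it is set somewhere between 0.05 and 0.4 and stays as it is, held by friction; lens already includes it. It turns about a level axis 45 mm behind the lens, 300 mm above the worktop
- mug: striped mug, 90 mm high, stands on the worktop; origin: centre of its underside. Leave it
- garlic: garlic bulb, 53 mm, on the worktop; origin: centre of its underside. Leave it
- tomato: tomato, 58 mm, on the worktop; origin: centre of its underside. Leave it
- bowl: small white bowl, 115 mm across and 52 mm high, on the worktop; origin: centre of its underside. Leave it
Things that resemble listed ones, but are neither listed nor needed, are in the scene too. Leave any blue look-alike of the jar_unchecked alone.

How it is judged:
By the outcome, as a careful person would: the job done as asked, in the order asked, and still so for the second after the job is handed in, while the arm keeps its last pose, push and grip.
It also fails if it takes over 48 s, if anything falls off the work surface, if the arm or the gripper's body presses on something with over 40 N, if the wrist force passes 120 N, or if a joint passes its speed limit or range.

ROBOT

A 6-joint arm with a two-finger parallel gripper is mounted at the origin on a cart in front of the work surface, level with it; the furniture and walls round the work are solid. World frame = base frame: x ahead of the robot, y to its left, z up, the work surface at z = 0. Lengths are in m, angles in rad, forces in N, time in s.
With the tool pointing down it reaches from about 0.425 to 0.95 m from the base axis. Payload 3.5 kg.
Tool frame: the origin (TCP) lies midway between the tips of the shut fingers; the grasp point (between the pads) lies 19 mm behind it (ctrl.pinch_z is the distance from the TCP to the grasp point, in m); z points along the fingers, y is the line along which they close (so a half turn about z gives the same grasp; the last joint's range is limited). The gripper opens to 85 mm and grips with 20 to 120 N. Pads are 22 mm wide; open, the fingers measure 114 mm over their backs; the gripper's body (76 mm by 85 mm) begins 54 mm behind the grasp point. The pads swing forward as they close: fully open they stand 13 mm farther back than shut.
Start: joints at [0.988, 0.286, 1.577, -0, 1.279, -0.15], TCP at [0.283, 0.613, 0.231] pointing down, gripper open.
Joint ranges: [-2.77, 2.77], [-0.9, 2.22], [0.21, 2.48], [-1.53, 4.67], [0.24, 2.81], [-2.84, 2.84]. Speed limits (rad/s): [2.79, 2.79, 3.14, 3.14, 3.14, 3.14].

INTERFACE

Orientations are given as a unit quaternion [x, y, z, w].
In Python, from plant import get_state, viewer, sign_off, ctrl gives the robot as it stands. The module is installed in compiled form; this text tells all that it offers.
- The arm moves only by the shell command python3 -m handwheel 'ROWS' [FORCE]. ROWS is JSON, a list that holds one entry, the list of rows, each a list of 5 numbers: the finger opening in m, from 0 to 0.0854, then the shift along the tool's x, y, z in m, then the turn about the tool's z in degrees. In form: [[[claw, x, y, z, spin], ...]]. A call has 1 to 12 rows; each row shifts and turns the commanded pose from where the row before left it, along the tool's axes as they then stand; what a row does not reach is not made up. A row lasts 1/12 s, in which the tool goes at most 41.7 mm and 7.16 degrees, less where a joint would pass 70% of its speed; a pose out of reach is approached as far as the arm can. A call is refused whole if a number of a shift passes 0.0417 or a number of a turn 7.16, either way. A call with a gripper value outside its range is refused whole. The fingers move at their own pace and stop on an object; FORCE is the grip in N (left out, the last holds). Time passes only in rows, so rows that do not move let the fingers close. It gives the time, the measured TCP pose, the force, the opening and the grip force at its end, in the units of the state.
- get_state(): the state, without advancing time (a new reading comes with each control period).
- viewer.read_camera(name): name is "side" or "top"; returns the picture (480x640x3 uint8, blue, green, red); there is no depth.
- viewer.camera_params(name): a dict with "fov_y" (degrees; the focal length in pixels is half the picture's height over the tangent of half this angle, whatever the lens; pixels are square), "cx", "cy" (the principal point, pixels), "xyz" and "attitude" of the camera in the world. Camera axes: x right, y up, looking along -z (the intrinsics and any distortion apply to the point x, -y, -z); pixel columns grow to the right and rows downward; lengths in m; the calibration is good to about 2 mm. A picture is of the moment at which its call begins. camera_params takes no time and is no camera call.
- sign_off(): hands the job in; it is judged then, once.
Trained networks look in the newest picture that a camera, given by its name, has taken for a name from the list of things; names that differ only in an ending like _2 or _b are one class to them, and where a whole thing is asked for, a point or a joint stands for the part that bears it (a point fixed in the world has none). Each returns a list of dicts, best first, with "confidence" (0 to 1); they miss things now and then, are a little off and sometimes report something else, mostly with a low value. They report only what shows in the picture. A call takes as long as a camera call. They do not tell look-alikes from the thing itself.
- viewer.look_for(camera, name): "extent" ([left, top, width, height] as shares, 0 to 1, of the picture: columns of its width, rows of its height, round what is visible of it).
- viewer.outline_of(camera, name): "mask" (480x640 bool, what is visible of it) and "extent" ([left, top, width, height] as shares, 0 to 1, of the picture: columns of its width, rows of its height, round what is visible of it).
- viewer.pinpoint(camera, name): "xy" ([column, row] as shares, 0 to 1, of the picture: columns of its width, rows of its height: a listed point, or the origin of a listed thing).
The state is a dict: "time": time; "qpos": joint angles; "dq": joint speeds; "joint_efforts": joint torques, N m; "eef_pos": TCP position; "tcp_rot": TCP orientation; "contact_force": force on the tool from outside, world axes, zero at the start; "wrist_torque": the same for the moment, N m; "opening": opening from 0.0 (shut) to 1.0 (fully open); "finger_force": force on a finger pad.
Only numpy, scipy, OpenCV 4.12 (cv2) and the standard library are available. Lean on these libraries where they do the work, as an engineer would, in place of code of your own. Each camera call takes 0.05 s, during which the arm holds its last target. There are 200 camera calls.

## Working session

There is one attempt and no reset: what is moved stays moved. The work goes in short steps, Python scripts to look and compute and a shell command to move; the robot and the scene stay as the last step left them, time stands still between calls to the robot, and variables do not carry over. Pictures are saved under pics/ and viewed, at most 10 in all, crops included, and the job is handed in when it is done.

```bash
mkdir -p pics; ls; python3 - <<'E'
from plant import get_state, viewer, ctrl
import cv2, json
s=get_state(); print({k:(v if not hasattr(v,'tolist') else v.tolist()) for k,v in s.items()}); print(ctrl.pinch_z)
for c in("side","top"):
    im=viewer.read_camera(c); cv2.imwrite(f"pics/{c}0.png",im); print(c,viewer.camera_params(c))
    for n in("jar_unchecked","jar_cap","jar_checked_1","jar_rack","lens","scanner"):
        print(n,[([round(a*b,1) for a,b in zip(d["xy"],(640,480))],round(d["confidence"],2)) for d in viewer.pinpoint(c,n)][:4])
E
```

```text
pics
{'time': 0.0, 'qpos': [0.9879732252499139, 0.28718985745190145, 1.578187670517619, 7.5661313839638704e-06, 1.2785905339315504, -0.1500107017064338], 'dq': [0.00060356875406703, 0.0001397142880282597, -0.0014724946531778388, 0.001398351489104214, 0.0006636688543076098, 0.0005292418444849214], 'joint_efforts': [-0.0016857862647157162, -40.59698224067688, -29.263029098510742, -0.00026019689357781317, 0.00566818518564105, 1.4544950204253837e-05], 'eef_pos': [0.28272335529625003, 0.6122116400572972, 0.2299252683899571], 'tcp_rot': [0.21472195814242154, 0.9766744954373856, -0.001107563152386968, -0.0004289026417110097], 'contact_force': [0.4101347760461025, -0.05262695985928199, 0.5387310622395113], 'wrist_torque': [-0.02113670750894902, -0.030412849355176637, 0.037419927447926084], 'finger_force': 0.0, 'opening': 1.0009567703327276}
0.0187
side {'fov_y': 50.59074695024257, 'cx': 323.5735479872224, 'cy': 246.22499179425373, 'xyz': array([ 0.07830203, -0.98021601,  0.75118665]), 'attitude': array([ 0.51593866, -0.11593819, -0.19583234,  0.82584219])}
jar_unchecked [([289.4, 267.6], 0.6)]
jar_cap [([294.1, 318.7], 0.91), ([256.4, 265.5], 0.9)]
jar_checked_1 [([301.2, 292.7], 0.75), ([289.8, 278.2], 0.64)]
jar_rack [([305.6, 307.7], 0.85), ([324.7, 303.9], 0.42)]
lens [([409.8, 225.4], 0.87)]
scanner [([419.6, 328.3], 0.69)]
top {'fov_y': 56.15973421747838, 'cx': 326.0879459215183, 'cy': 242.40923965518562, 'xyz': array([0.41475624, 0.02785311, 1.28621626]), 'attitude': array([ 0.0479796 , -0.06295726, -0.69469604,  0.71493479])}
jar_unchecked [([321.3, 259.4], 0.73), ([225.9, 250.9], 0.59)]
jar_cap [([211.5, 282.8], 0.91), ([330.1, 299.7], 0.55)]
jar_checked_1 [([265.2, 268.1], 0.96), ([293.0, 273.4], 0.94)]
jar_rack [([297.9, 268.0], 0.92)]
lens []
scanner [([369.4, 193.8], 0.85)]
```

View pics/side0.png

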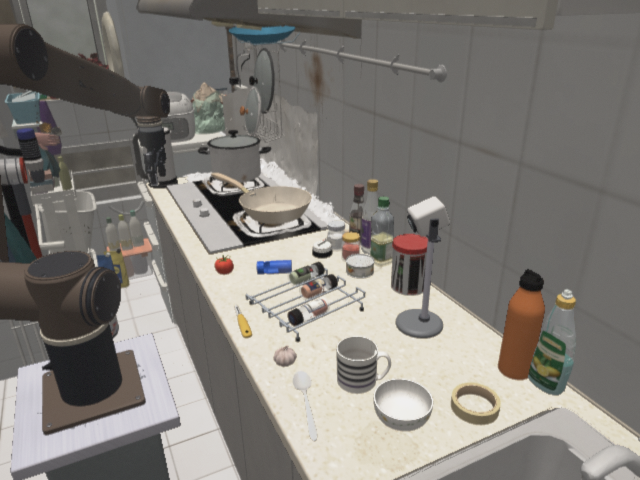

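View pics/top0.png

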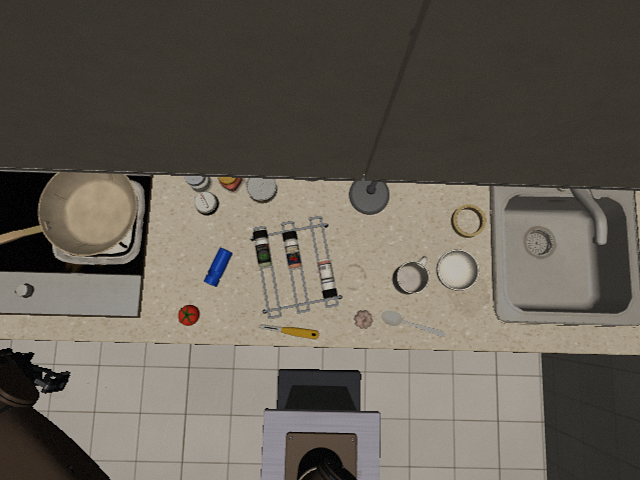

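The top view shows four things that could be the jar:
- (327,280): black cap towards the robot, in the near end of the right lane, with the free lanes next to it.
- (263,247) and (293,248): far-end jars with caps away from the robot, already checked.
- (218,266): the blue look-alike.

I choose (327,280). Next is a close crop of it and of the scanner head, plus measurements.

```bash
cat > h.py <<'E'
import numpy as np, cv2
from scipy.spatial.transform import Rotation as R
from plant import viewer
def cam(c):
    p=viewer.camera_params(c); f=240/np.tan(np.radians(p["fov_y"]/2))
    return f,p["cx"],p["cy"],np.array(p["xyz"]),R.from_quat(p["attitude"]).as_matrix()
def ray(c,u):
    f,cx,cy,o,M=cam(c); return o,M@np.array([(u[0]-cx)/f,-(u[1]-cy)/f,-1])
def at_z(c,u,z):
    o,d=ray(c,u); return o+d*(z-o[2])/d[2]
def proj(c,P):
    f,cx,cy,o,M=cam(c); q=(np.atleast_2d(P)-o)@M
    return np.c_[cx-f*q[:,0]/q[:,2], cy+f*q[:,1]/q[:,2]]
def tri(us,ut):
    A=[];b=[]
    for c,u in(("side",us),("top",ut)):
        o,d=ray(c,u); d/=np.linalg.norm(d); Q=np.eye(3)-np.outer(d,d); A.append(Q);b.append(Q@o)
    return np.linalg.solve(sum(A),sum(b))
E
python3 - <<'E'
from h import *
T=cv2.imread("pics/top0.png");S=cv2.imread("pics/side0.png")
a=cv2.resize(T[210:325,240:355],(400,400),interpolation=cv2.INTER_CUBIC)
b=cv2.resize(S[180:260,385:465],(400,400),interpolation=cv2.INTER_CUBIC)
cv2.imwrite("pics/crop.png",np.hstack([a,b]))
r=lambda v:np.round(v,4)
for n,us,ut in(("cap",(294.1,318.7),(330.1,299.7)),("rack",(305.6,307.7),(297.9,268)),("scanner",(419.6,328.3),(369.4,193.8))):
    P=tri(us,ut); print(n,r(P),r(proj("side",P)-us),r(proj("top",P)-ut))
print("z0.048 base,cap top:",r(at_z("top",(321.3,259.4),.048)),r(at_z("top",(330.1,299.7),.048)),"cap side",r(at_z("side",(294.1,318.7),.048)))
print("scanner z0",r(at_z("side",(419.6,328.3),0)),r(at_z("top",(369.4,193.8),0)))
print("lens z.29",r(at_z("side",(409.8,225.4),.29)))
print("rack z0",r(at_z("side",(305.6,307.7),0)),r(at_z("top",(297.9,268),0)))
viewer.read_camera("side")
for n in("lens","scan_head"):
    for d in viewer.outline_of("side",n)[:2]: 
        m=d["mask"]; print(n,d["confidence"],m.sum(),np.array(d["extent"])*[640,480,640,480]); np.save(f"m_{n}.npy",m) if d["confidence"]>.5 else 0
viewer.read_camera("top")
for d in viewer.outline_of("top","jar_unchecked"):
    m=d["mask"].astype(np.uint8); print("jar",round(d["confidence"],2),cv2.minAreaRect(cv2.findNonZero(m)))
E
```

```text
cap [ 0.4597 -0.0135  0.0455] [[-2.8381  0.2872]] [[ 0.945  -2.3723]]
rack [ 0.5415  0.0824 -0.0016] [[ 0.3243 -0.0421]] [[-0.1176  0.2851]]
scanner [ 0.7703 -0.1215 -0.014 ] [[ 0.6431 -0.1561]] [[-0.268   0.5014]]
z0.048 base,cap top: [0.5632 0.0162 0.048 ] [ 0.4531 -0.011   0.048 ] cap side [ 0.465 -0.019  0.048]
scanner z0 [ 0.7558 -0.137   0.    ] [ 0.768  -0.1207  0.    ]
lens z.29 [ 0.7082 -0.1305  0.29  ]
rack z0 [0.5396 0.0803 0.    ] [0.5422 0.082  0.    ]
lens 0.83 1104 [404.928 197.184  46.528  40.896]
scan_head 0.42 2204 [339.072 339.696  48.192  55.2  ]
scan_head 0.16 2475 [375.872 378.912  55.488  52.8  ]
jar 0.92 ((218.2000274658203, 266.60003662109375), (15.20526123046875, 37.565940856933594), 26.56505012512207)
jar 0.8 ((326.54632568359375, 278.3829345703125), (38.69304275512695, 15.435311317443848), 77.90524291992188)
```

View pics/crop.png

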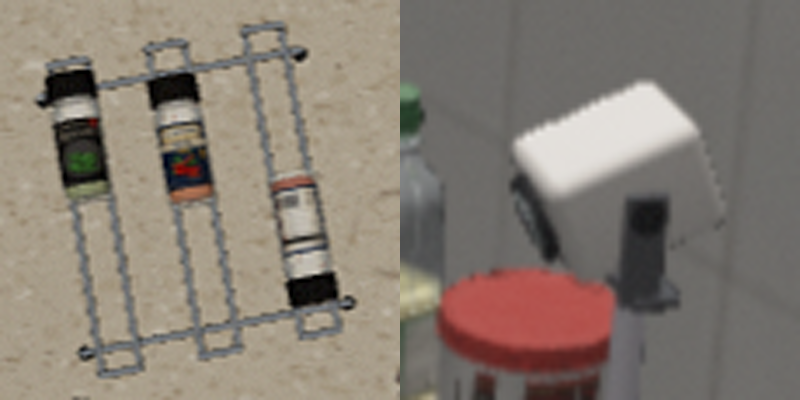

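The crop shows the right-lane jar with its black cap near (crop 313,290) and base far (293,180). The scanner head is tilted, its lens is at side pixel (412,223), and the corners of its top face are sharp enough to fit.

```bash
cat > fit.py <<'E'
from h import *
from scipy.optimize import least_squares
r=lambda v:np.round(v,4)
def R2(a): return np.array([[np.cos(a),-np.sin(a)],[np.sin(a),np.cos(a)]])
# rack from six end stops (top crop)
c=np.array([(70,63),(120,370),(167,43),(218,350),(265,25),(320,335)])/400*115+[240,210]
m=np.array([(s*128,y) for y in(80,0,-80) for s in(1,-1)])/1000
def rk(p): return (proj("top",np.c_[m@R2(p[2]).T+p[:2],np.full(6,p[3])])-c).ravel()
s=least_squares(rk,[.54,.08,.24,.045]);print("rack free z",r(s.x),r(s.fun))
s=least_squares(lambda p:rk([*p,.045]),[.54,.08,.24]);print("rack",r(s.x),"deg",np.degrees(s.x[2]))
x,y,a=s.x; rack=s.x
cen=at_z("top",(326.5,278.4),.052); loc=R2(a).T@(cen[:2]-[x,y]); print("jar centre",r(cen),"in rack",r(loc))
jc=R2(a)@[loc[0],-.08]+[x,y]; print("jar centre on lane",r(jc), "side px centre",r(proj("side",[*jc,.048])))
# head
px=np.array([(407.6,209),(434,196.5),(445,206.5),(420,219),(449.4,222),(412,223.3)])
def head(p,dep=.076):
    hx,hy,yw,t=p; M=R.from_euler("ZY",[yw,-t]).as_matrix()  # x back & up when looking down
    b=lambda X,Y,Z:[X,Y,Z]
    k=.004
    P=np.array([b(k,.033-k,.028-k/2),b(dep-k,.033-k,.028-k/2),b(dep-k,-.033+k,.028-k/2),b(k,-.033+k,.028-k/2),b(dep-k,-.033+k,-.028+k),b(-0.002,0,0)])
    P[:,0]-=.045
    return P@M.T+[hx,hy,.3], M
f=lambda p:(proj("side",head(p)[0])-px).ravel()
for y0 in(-.4,0,.4):
  s=least_squares(f,[.76,-.12,y0,.2],loss="soft_l1"); print("head",r(s.x),"deg",np.degrees(s.x[2:]).round(1),"cost",s.cost.round(2),s.fun.round(1) if 0 else r(f(s.x)).round(1))
P,M=head(s.x); L=np.array([s.x[0],s.x[1],.3])-M[:,0]*.045; print("lens",r(L),"xdir",r(M[:,0]),"px",proj("side",L))
J=s.jac; print("sd(1px)",np.sqrt(np.diag(np.linalg.inv(J.T@J))).round(3))
print("base of scanner from mask:")
mm=np.load("m_lens.npy"); print("mask rows", np.argwhere(mm).min(0)[::-1],np.argwhere(mm).max(0)[::-1])
S=cv2.imread("pics/side0.png");q=proj("side",P).astype(int);
big=cv2.resize(S[180:345,385:465],None,fx=3.6,fy=3.6,interpolation=cv2.INTER_CUBIC)
z=lambda u:tuple(np.int32(((np.array(u)-[385,180])+.5)*3.6))
Q=head(s.x)[0];q=proj("side",Q)
for i,j in((0,1),(1,2),(2,3),(3,0),(2,4)): cv2.line(big,z(q[i]),z(q[j]),(0,0,255),1)
cv2.circle(big,z(q[5]),3,(0,255,0),1)
th=np.linspace(0,6.28,60)
for i,(bx,by) in enumerate([(s.x[0],s.x[1])]):
    cc=proj("side",np.c_[bx+.06*np.cos(th),by+.06*np.sin(th),0*th]); [cv2.circle(big,z(u),1,(0,255,255),-1) for u in cc]
jb=np.array([*(jc+R2(a)@[.0525,0]),.048]); jk=np.array([*(jc-R2(a)@[.0525,0]),.048])
t2=cv2.resize(S[255:345,240:370],(585,405),interpolation=cv2.INTER_CUBIC)*1
w=lambda u:tuple(np.int32(((np.array(u)-[240,255])+.5)*4.5))
for e in(jb,jk):
    n=np.array([-np.sin(a),np.cos(a),0]); ring=e+.0205*(np.cos(th)[:,None]*n+np.sin(th)[:,None]*[0,0,1])
    [cv2.circle(t2,w(u),1,(0,255,255),-1) for u in proj("side",ring)]
out=np.zeros((594,800,3),np.uint8); out[:594,:288]=big[:594]; out[:405,288:]=t2[:,:512]; cv2.imwrite("pics/fit.png",out)
E
python3 fit.py
```

```text
rack free z [0.5453 0.0881 0.2056 0.0191] [ 0.2613 -0.9938  0.2763  0.0756  0.0326  0.0049  0.5597  0.6408 -0.6561
  0.4583 -0.4898 -0.1981]
rack [0.5428 0.0869 0.2056] deg 11.782479858759732
jar centre [5.107e-01 5.000e-04 5.200e-02] in rack [-0.0491 -0.0781]
jar centre on lane [ 0.5111 -0.0014] side px centre [[308.2621 310.3457]]
head [ 0.7707 -0.1246 -0.1677  0.3366] deg [-9.6 19.3] cost 4.3 [-0.4 -0.2 -0.8  0.   0.6 -1.2 -1.5 -0.9  0.7  1.9  1.1  0.7]
head [ 0.7707 -0.1246 -0.1677  0.3366] deg [-9.6 19.3] cost 4.3 [-0.4 -0.2 -0.8  0.   0.6 -1.2 -1.5 -0.9  0.7  1.9  1.1  0.7]
head [ 0.7707 -0.1246 -0.1677  0.3366] deg [-9.6 19.3] cost 4.3 [-0.4 -0.2 -0.8  0.   0.6 -1.2 -1.5 -0.9  0.7  1.9  1.1  0.7]
lens [ 0.7289 -0.1175  0.2851] xdir [ 0.9307 -0.1575  0.3302] px [[413.89513726 223.62028043]]
sd(1px) [0.003 0.003 0.065 0.046]
base of scanner from mask:
mask rows [407 197] [450 236]
```

View pics/fit.png

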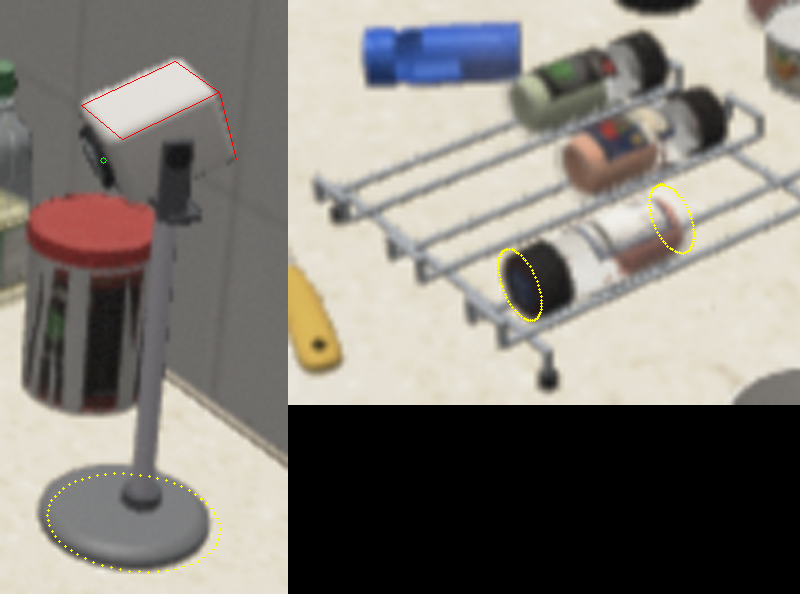

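The overlay rings match the jar ends. The head fit is good but its yaw is still loose, so I refine it with subpixel edges.

```bash
cat > head.py <<'E'
from h import *
from scipy.optimize import least_squares
from scipy.ndimage import map_coordinates
ims=[]
for _ in range(4): ims.append(cv2.cvtColor(viewer.read_camera("side"),cv2.COLOR_BGR2GRAY).astype(float))
G=cv2.GaussianBlur(np.mean(ims,0),(0,0),.6)
def box(p,k,x0):
    hx,hy,yw,t=p[:4]; M=R.from_euler("ZY",[yw,-t]).as_matrix()
    P=np.array([(k,.033-k,.028-k),(.076-k,.033-k,.028-k),(.076-k,-.033+k,.028-k),(k,-.033+k,.028-k),(.076-k,-.033+k,-.028+k)])
    P[:,0]+=x0-.045; P=np.vstack([P,[-.045,0,0]])
    return P@M.T+[hx,hy,.3],M
E_=[(0,1),(1,2),(2,3),(3,0),(2,4)]
def edges(q):
    out=[]
    for i,j in E_:
        d=q[j]-q[i]; n=np.array([-d[1],d[0]])/np.linalg.norm(d); s=np.arange(-3.5,3.51,.1)
        for a in np.linspace(.2,.8 if (i,j)!=(2,4) else .7,13):
            c=q[i]+a*d; L=c+s[:,None]*n
            v=map_coordinates(G,[L[:,1],L[:,0]],order=3); g=abs(np.gradient(v)); b=g.argmax()
            if g[b]>.6: out.append((i,j,*L[b]))
    return out
p0=[.7707,-.1246,-.168,.337]
for k in(.001,.0025,.004):
  for x0 in(0,.005,.008):
    p=p0
    for _ in range(4):
        ed=edges(proj("side",box(p,k,x0)[0]))
        def f(p):
            q=proj("side",box(p,k,x0)[0]); o=[]
            for i,j,u,v in ed:
                d=q[j]-q[i]; o.append((d[0]*(v-q[i,1])-d[1]*(u-q[i,0]))/np.linalg.norm(d))
            return np.r_[o,2*(q[5]-[411.5,223])]
        s=least_squares(f,p,loss="soft_l1",f_scale=.5); p=s.x
    P,M=box(p,k,x0); print(k,x0,np.round(p,3),"deg",np.degrees(p[2:]).round(1),"cost",s.cost.round(2),len(ed),"lens",P[5].round(4),"res",s.fun[-2:].round(2))
for c in("top","side"):
    if c=="top": viewer.read_camera("top")
    for d in viewer.outline_of(c,"scanner")[:1]:
        m=d["mask"]; rows=np.argwhere(m); print(c,d["confidence"],rows.min(0),rows.max(0))
        if c=="side": print([(int(r),*np.flatnonzero(m[r])[[0,-1]]) for r in range(240,340,6) if m[r].any()])
        else: print([(int(r),*np.flatnonzero(m[r])[[0,-1]]) for r in range(rows.min(0)[0],rows.max(0)[0]+1,4)])
E
python3 head.py
```

```text
0.001 0 [ 0.767 -0.127 -0.29   0.347] deg [-16.6  19.9] cost 3.41 65 lens [ 0.7261 -0.1145  0.2847] res [1.22 1.13]
0.001 0.005 [ 0.76  -0.129 -0.297  0.352] deg [-17.   20.2] cost 5.09 65 lens [ 0.7193 -0.1164  0.2845] res [-2.76  3.  ]
0.001 0.008 [ 0.755 -0.13  -0.296  0.349] deg [-17.  20.] cost 7.16 65 lens [ 0.7148 -0.1177  0.2846] res [-5.42  4.03]
0.0025 0 [ 0.771 -0.122 -0.243  0.404] deg [-13.9  23.1] cost 7.52 65 lens [ 0.7307 -0.1116  0.2823] res [2.88 1.35]
0.0025 0.005 [ 0.764 -0.124 -0.261  0.42 ] deg [-15.   24.1] cost 6.93 65 lens [ 0.7242 -0.1138  0.2816] res [-0.71  3.67]
0.0025 0.008 [ 0.759 -0.126 -0.265  0.417] deg [-15.2  23.9] cost 8.32 65 lens [ 0.7195 -0.1155  0.2818] res [-3.26  4.82]
0.004 0 [ 0.775 -0.116 -0.184  0.468] deg [-10.5  26.8] cost 16.98 65 lens [ 0.7358 -0.1085  0.2797] res [4.9  1.66]
0.004 0.005 [ 0.767 -0.12  -0.194  0.461] deg [-11.1  26.4] cost 15.2 65 lens [ 0.7276 -0.1121  0.28  ] res [0.8  3.88]
0.004 0.008 [ 0.763 -0.122 -0.215  0.491] deg [-12.3  28.1] cost 15.41 65 lens [ 0.7246 -0.1134  0.2788] res [-0.78  5.76]
top 0.7 [258 318] [
[... 339 characters left out ...]
)), (294, np.int64(323), np.int64(336))]
side 0.84 [198 396] [338 449]
[(240, np.int64(428), np.int64(439)), (246, np.int64(426), np.int64(434)), (252, np.int64(427), np.int64(433)), (258, np.int64(426), np.int64(432)), (264, np.int64(425), np.int64(432)), (270, np.int64(424), np.int64(431)), (276, np.int64(424), np.int64(430)), (282, np.int64(424), np.int64(430)), (288, np.int64(424), np.int64(429)), (294, np.int64(424), np.int64(428)), (300, np.int64(423), np.int64(428)), (306, np.int64(422), np.int64(427)), (312, np.int64(403), np.int64(430)), (318, np.int64(396), np.int64(439)), (324, np.int64(396), np.int64(442)), (330, np.int64(400), np.int64(441)), (336, np.int64(411), np.int64(434))]
```

Estimates:
- **Jar:** lies on its lane with its centre at (0.511, −0.001) and its axis at 11.8°.
- **Lens:** at (0.726, −0.115, 0.285), yaw about −16°, tilted about 20° down.

The tool always points down, so I'll tilt the jar in the grip by pressing its base on the rack's near end stop, then carry it up. First I move over it.

```bash
python3 -m handwheel '[[[0.0854,-0.014,-0.013,0,0],[0.0854,-0.027,-0.026,0,0],[0.0854,-0.027,-0.026,0,0],[0.0854,-0.027,-0.026,0,0],[0.0854,-0.027,-0.026,0,0],[0.0854,-0.027,-0.026,0,0],[0.0854,-0.027,-0.026,0,0],[0.0854,-0.027,-0.026,0,0],[0.0854,-0.027,-0.026,0,0],[0.0854,-0.027,-0.026,0,0],[0.0854,-0.027,-0.026,0,0],[0.0854,-0.027,-0.026,0,0]]]' 20
python3 -m handwheel '[[[0.0854,-0.027,-0.026,0,0],[0.0854,-0.027,-0.026,0,0],[0.0854,-0.027,-0.026,0,0],[0.0854,-0.027,-0.026,0,0],[0.0854,-0.027,-0.026,0,0],[0.0854,-0.026,-0.0265,0,0],[0.0854,0,0,0,7.1],[0.0854,0,0,0,7.1],[0.0854,0,0,0,7.1],[0.0854,0,0,0,7.1],[0.0854,0,0,0,7.1],[0.0854,0,0,0,7.1]]]'
python3 -m handwheel '[[[0.0854,0,0,0,7.1],[0.0854,0,0,0,7.1],[0.0854,0,0,0,7.1],[0.0854,0,0,0,7.1],[0.0854,0,0,0,7.1],[0.0854,0,0,0,7.1],[0.0854,0,0,0,7.1],[0.0854,0,0,0,7.1],[0.0854,0,0,0,7.1],[0.0854,0,0,0,7.1],[0.0854,0,0,0,7.1],[0.0854,0,0,0,7.1]]]'
python3 -m handwheel '[[[0.065,0,0,0,7.1],[0.065,0,0,0,7.1],[0.065,0,0,0,1.4],[0.065,0,0,0,0],[0.065,0,0,0,0]]]'
cat >> h.py <<'E'
def st(goal=None,hd=None):
    from plant import get_state
    s=get_state(); M=R.from_quat(s["tcp_rot"]).as_matrix(); p=np.array(s["eef_pos"])
    h=np.degrees(np.arctan2(M[1,0],M[0,0]))
    print("t",round(s["time"],2),"p",p.round(4),"head",h.round(2),"q6",round(s["qpos"][5],2),"F",np.round(s["contact_force"],1),"open",round(s["opening"],3),"ff",round(float(np.max(s["finger_force"])),1))
    if goal is not None: print("tool shift",(M.T@(np.array(goal)-p)).round(4),"spin",None if hd is None else round(h-hd,2))
E
python3 -c "
from h import *; st([.521,.0007,.032],11.8)"
```

```text
time: 2.3
eef_pos: [0.4403, 0.2092, 0.2317]
tcp_rot: [0.215, 0.977, 0.0, 0.0]
contact_force: [0.4, 0.8, -0.2]
opening: 1.001
finger_force: 0.0
time: 3.3
eef_pos: [0.5205, 0.0012, 0.2315]
tcp_rot: [0.557, 0.83, 0.0, 0.0]
contact_force: [-0.8, -0.6, -0.4]
opening: 0.999
finger_force: 0.0
time: 4.3
eef_pos: [0.5205, 0.0013, 0.2315]
tcp_rot: [0.972, 0.234, 0.0, 0.0]
contact_force: [0.3, -0.1, 0.6]
opening: 0.998
finger_force: 0.0
time: 4.72
eef_pos: [0.5205, 0.0013, 0.2314]
tcp_rot: [0.995, 0.104, 0.0, 0.0]
contact_force: [-0.1, 0.5, -0.2]
opening: 0.76
finger_force: 0.0
t 4.72 p [0.5205 0.0013 0.2314] head 11.95 q6 1.17 F [-0.1  0.5 -0.2] open 0.76 ff 0.0
tool shift [0.0003 0.0007 0.1994] spin 0.15
```

```bash
python3 -m handwheel '[[[0.065,0,0.0007,0.02,0],[0.065,0,0,0.03,0],[0.065,0,0,0.03,0],[0.065,0,0,0.03,0],[0.065,0,0,0.025,0],[0.065,0,0,0.02,0],[0.065,0,0,0.015,0],[0.065,0,0,0.01,0],[0.065,0,0,0.01,0],[0.065,0,0,0.009,0],[0.065,0,0,0,0]]]'
python3 - <<'E'
from h import *
st([.521,.0007,.032],11.8)
a=viewer.read_camera("side")[230:350,230:350]; b=viewer.read_camera("top")[210:330,265:385]
cv2.imwrite("pics/pre.png",np.hstack([cv2.resize(i,(400,400),interpolation=cv2.INTER_CUBIC) for i in(a,b)]))
E
```

```text
time: 5.63
eef_pos: [0.5198, 0.0008, 0.0309]
tcp_rot: [0.995, 0.103, -0.001, -0.0]
contact_force: [-0.6, 0.2, 0.1]
opening: 0.76
finger_force: 0.0
t 5.63 p [0.5198 0.0008 0.0309] head 11.83 q6 1.17 F [-0.6  0.2  0.1] open 0.76 ff 0.0
tool shift [ 0.0012  0.0003 -0.0011] spin 0.03
```

View pics/pre.png

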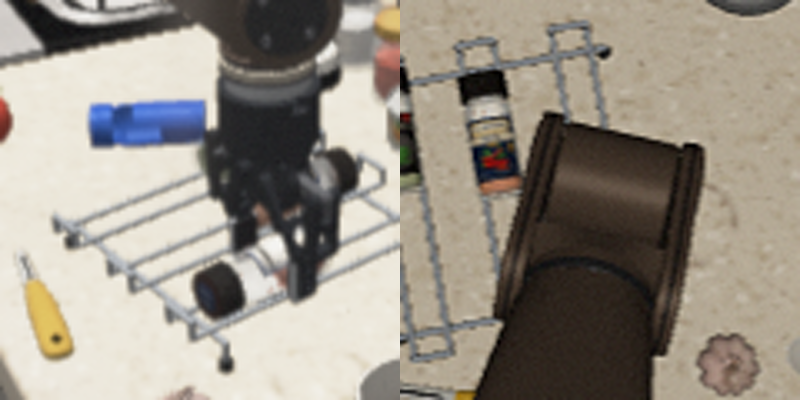

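The side crop shows the fingers on both sides of the jar, the black cap sticking out near (crop 215,290), and the other jars untouched. I close and lift to 0.1 m.

```bash
python3 -m handwheel '[[[0.045,0,0,0,0],[0.043,0,0,0,0],[0.041,0,0,0,0],[0.039,0,0,0,0],[0.035,0,0,0,0],[0.03,0,0,0,0],[0.03,0,0,0,0],[0.03,0,0,0,0]]]' 20
python3 -m handwheel '[[[0.03,0,0,-0.005,0],[0.03,0,0,-0.01,0],[0.03,0,0,-0.015,0],[0.03,0,0,-0.02,0],[0.03,0,0,-0.02,0],[0.03,0,0,0,0],[0.03,0,0,0,0]]]'
python3 - <<'E'
from h import *
# pivot goal: stop point, jar perpendicular to the lane
a=np.radians(11.8); rk=np.array([.5428,.0869]); Rm=np.array([[np.cos(a),-np.sin(a)],[np.sin(a),np.cos(a)]])
w=lambda l:rk+Rm@l
print("stop ends",w([-.128,-.065]).round(4),w([-.128,-.095]).round(4))
g=w([-.128,-.095-.034]); print("grip over outside",g.round(4),"r",np.hypot(*g))
st([*g,.10],101.8)
for n in("garlic","mug"):
    viewer.read_camera("top"); print(n,[at_z("top",(d["xy"][0]*640,d["xy"][1]*480),0).round(3) for d in viewer.pinpoint("top",n)[:1]])
i=viewer.read_camera("side"); cv2.imwrite("pics/lift.png",cv2.resize(i[180:330,230:380],(600,600),interpolation=cv2.INTER_CUBIC))
E
```

```text
time: 6.4
eef_pos: [0.5215, 0.0001, 0.0335]
tcp_rot: [0.995, 0.103, 0.001, 0.001]
contact_force: [-1.1, -3.0, 5.4]
opening: 0.471
finger_force: 20.2
time: 6.98
eef_pos: [0.5213, 0.0008, 0.1033]
tcp_rot: [0.995, 0.103, 0.001, 0.0]
contact_force: [0.8, -0.4, -0.7]
opening: 0.47
finger_force: 20.5
stop ends [ 0.4308 -0.0029] [ 0.4369 -0.0323]
grip over outside [ 0.4439 -0.0655] r 0.44869876791290725
t 6.98 p [0.5213 0.0008 0.1033] head 11.8 q6 1.17 F [ 0.8 -0.4 -0.7] open 0.47 ff 20.5
tool shift [-0.0893  0.0491  0.0031] spin -90.0
garlic [array([ 0.395, -0.11 ,  0.   ])]
mug [array([ 0.531, -0.238,  0.   ])]
```

View pics/lift.png

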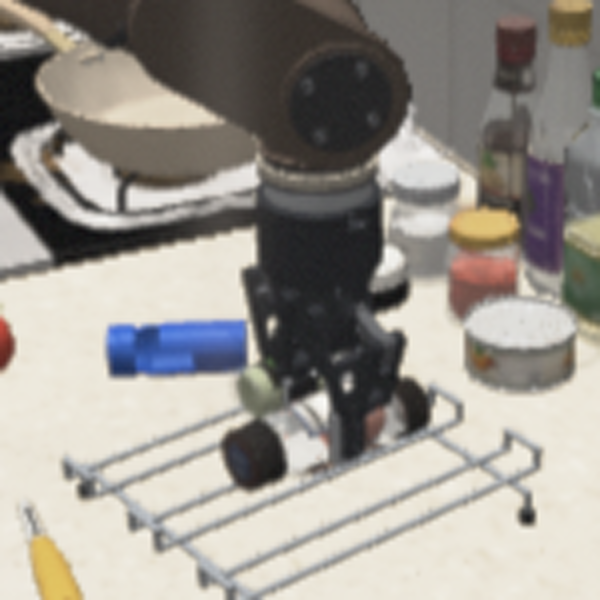

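The jar hangs level in the grip, clear of the rack, and nothing else has moved. Next I go to the near stop and turn the jar crosswise.

```bash
python3 -m handwheel '[[[0.03,-0.015,0.0075,0,0],[0.03,-0.025,0.0125,0,0],[0.03,-0.025,0.0125,0,0],[0.03,-0.0243,0.0125,0,0],[0.03,0,0,0,-6],[0.03,0,0,0,-7],[0.03,0,0,0,-7],[0.03,0,0,0,-7],[0.03,0,0,0,-7],[0.03,0,0,0,-7],[0.03,0,0,0,-7],[0.03,0,0,0,-7]]]'
python3 -m handwheel '[[[0.03,0,0,0,-7],[0.03,0,0,0,-7],[0.03,0,0,0,-7],[0.03,0,0,0,-7],[0.03,0,0,0,-7],[0.03,0,0,0,0],[0.03,0,0,0,0]]]'
python3 - <<'E'
from h import *
a=np.radians(11.8); rk=np.array([.5428,.0869]); Rm=np.array([[np.cos(a),-np.sin(a)],[np.sin(a),np.cos(a)]])
st([*(rk+Rm@[-.128,-.125]),.052],101.8)
i=viewer.read_camera("side"); t=viewer.read_camera("top")
cv2.imwrite("pics/stop.png",np.hstack([cv2.resize(i[210:360,215:365],(400,400),interpolation=cv2.INTER_CUBIC),cv2.resize(t[220:340,290:410],(400,400),interpolation=cv2.INTER_CUBIC)]))
E
```

```text
time: 8.23
eef_pos: [0.4418, -0.0615, 0.1013]
tcp_rot: [0.833, 0.553, -0.001, -0.001]
contact_force: [-0.1, 0.3, -1.1]
opening: 0.469
finger_force: 20.5
time: 8.82
eef_pos: [0.4419, -0.0615, 0.1016]
tcp_rot: [0.632, 0.775, -0.0, -0.001]
contact_force: [0.1, 0.7, -1.0]
opening: 0.468
finger_force: 20.5
t 8.82 p [ 0.4419 -0.0615  0.1016] head 101.62 q6 -0.57 F [ 0.1  0.7 -1. ] open 0.468 ff 20.5
tool shift [-0.0004  0.0012  0.0496] spin -0.18
```

View pics/stop.png

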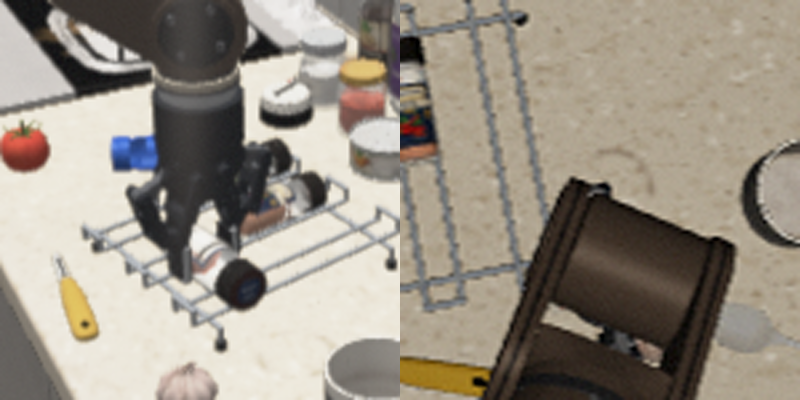

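```bash
python3 -m handwheel '[[[0.03,0,0.001,0.01,0],[0.03,0,0,0.015,0],[0.03,0,0,0.01,0],[0.03,0,0,0.005,0],[0.03,0,0,0.003,0],[0.03,0,0,0.0,0]]]'
python3 -m handwheel '[[[0.03,0,0,0.0025,0],[0.03,0,0,0.0025,0],[0.03,0,0,0,0]]]'
python3 -m handwheel '[[[0.03,0,0,0.002,0],[0.03,0,0,0.002,0],[0.03,0,0,0,0]]]'
python3 -m handwheel '[[[0.03,0,0,0.002,0],[0.03,0,0,0.002,0],[0.03,0,0,0,0]]]'
```

```text
time: 9.42
eef_pos: [0.4429, -0.0613, 0.0584]
tcp_rot: [0.631, 0.776, -0.0, -0.001]
contact_force: [0.3, -0.7, -1.8]
opening: 0.473
finger_force: 20.6
time: 9.67
eef_pos: [0.4435, -0.0615, 0.0543]
tcp_rot: [0.631, 0.776, 0.0, 0.0]
contact_force: [-0.6, 0.8, -1.2]
opening: 0.473
finger_force: 20.6
time: 9.92
eef_pos: [0.4442, -0.0623, 0.0513]
tcp_rot: [0.63, 0.776, -0.0, 0.001]
contact_force: [-1.4, -2.5, 2.5]
opening: 0.468
finger_force: 21.1
time: 10.17
eef_pos: [0.4449, -0.0632, 0.0478]
tcp_rot: [0.63, 0.776, -0.001, 0.002]
contact_force: [-1.3, -5.3, 5.8]
opening: 0.472
finger_force: 21.8
```

```bash
python3 -m handwheel '[[[0.03,0,0,0.002,0],[0.03,0,0,0.002,0],[0.03,0,0,0,0]]]'
python3 -m handwheel '[[[0.03,0,0,-0.01,0],[0.03,0,0,-0.02,0],[0.03,0,0,-0.03,0],[0.03,0,0,0,0],[0.03,0,0,0,0]]]'
python3 - <<'E'
from h import *
st()
i=viewer.read_camera("side"); cv2.imwrite("pics/piv.png",cv2.resize(i[210:350,215:355],(600,600),interpolation=cv2.INTER_CUBIC))
for n in("jar_cap","jar_unchecked"):
    print(n,[(np.round(np.array(d["xy"])*[640,480],1),round(d["confidence"],2)) for d in viewer.pinpoint("side",n)])
E
```

```text
time: 10.42
eef_pos: [0.4453, -0.0637, 0.0441]
tcp_rot: [0.63, 0.777, -0.001, 0.003]
contact_force: [-2.1, -7.0, 7.1]
opening: 0.465
finger_force: 22.4
time: 10.83
eef_pos: [0.4446, -0.0616, 0.1041]
tcp_rot: [0.631, 0.776, 0.001, 0.002]
contact_force: [-0.1, 0.2, -2.3]
opening: 0.467
finger_force: 21.7
t 10.83 p [ 0.4446 -0.0616  0.1041] head 101.79 q6 -0.57 F [-0.1  0.2 -2.3] open 0.467 ff 21.7
jar_cap [(array([309.4, 321.4]), 0.75), (array([254. , 269.9]), 0.72)]
jar_unchecked [(array([285.8, 293.6]), 0.92)]
```

View pics/piv.png

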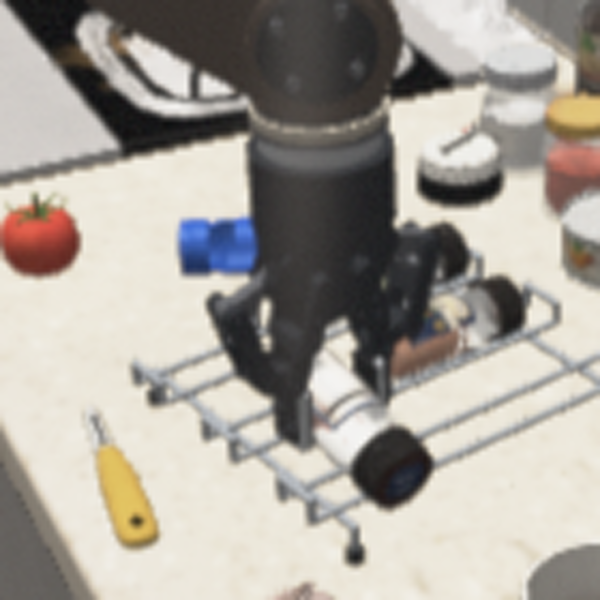

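```bash
cat > tilt.py <<'E'
from h import *
from scipy.optimize import least_squares
from plant import get_state
def tilt(capu):
    s=get_state(); M=R.from_quat(s["tcp_rot"]).as_matrix(); p=np.array(s["eef_pos"]); h=M[:,0]; g=p-M[:,2]*.0145
    P=lambda x:g-x[1]*(np.cos(x[0])*h+np.sin(x[0])*np.array([0,0,1]))
    r=least_squares(lambda x:(proj("side",P(x))-capu).ravel(),[.2,.063]).x
    return np.degrees(r[0]),r[1],g
if __name__=="__main__":
    v=[]
    for k in range(5):
        viewer.read_camera("side")
        d=[np.array(d["xy"])*[640,480] for d in viewer.pinpoint("side","jar_cap")]
        d=[u for u in d if np.linalg.norm(u-[309,321])<15]
        if d: v.append(d[0])
    u=np.median(v,0); print(np.round(v,1).tolist(),u)
    for w in(u,np.array([308.5,321.5]),np.array([309.4,323])): print(w,tilt(w))
E
python3 tilt.py
```

```text
[[309.4, 324.1], [306.8, 324.4], [310.7, 323.8]] [309.376 324.096]
[309.376 324.096] (np.float64(12.446157030185582), np.float64(0.0689395155447816), array([ 0.44337691, -0.06149445,  0.11669973]))
[308.5 321.5] (np.float64(8.485135896321985), np.float64(0.06498868531768781), array([ 0.44337691, -0.06149445,  0.11669973]))
[309.4 323. ] (np.float64(9.937044571173951), np.float64(0.06855270069102563), array([ 0.44337691, -0.06149445,  0.11669973]))
```

```bash
cat > fitjar.py <<'E'
from h import *
from scipy.optimize import minimize
from plant import get_state
th=np.linspace(0,2*np.pi,48)
def hull(cap,z,L):   # z: unit base->cap
    n=np.cross(z,[0,0,1]);n/=np.linalg.norm(n);m=np.cross(z,n)
    ring=.0205*(np.cos(th)[:,None]*n+np.sin(th)[:,None]*m)
    return cv2.convexHull(proj("side",np.vstack([cap+ring,cap-z*L+ring])).astype(np.float32))[:,0]
def ras(poly,off,sz):
    m=np.zeros((sz[1]*8,sz[0]*8),np.uint8); cv2.fillPoly(m,[np.int32(((poly-off)+.5)*8*16)],1,shift=4)
    return cv2.resize(m.astype(np.float32),sz,interpolation=cv2.INTER_AREA)
def masks(near,n=4):
    out=[]
    for _ in range(n):
        viewer.read_camera("side")
        for d in viewer.outline_of("side","jar_unchecked"):
            m=d["mask"]
            c=np.argwhere(m).mean(0)[::-1]
            if np.linalg.norm(c-near)<30: out.append(m.astype(np.float32)); break
    return np.mean(out,0),len(out)
def run(s0=.063):
    s=get_state(); M=R.from_quat(s["tcp_rot"]).as_matrix(); p=np.array(s["eef_pos"]); h=M[:,0].copy();h[2]=0;h/=np.linalg.norm(h); g=p+[0,0,.0145]
    u=proj("side",g-.03*h)[0]; A,n=masks(u); off=np.int32(u-40); sz=(80,80); A=A[off[1]:off[1]+80,off[0]:off[0]+80]
    def cap(x): z=-(np.cos(x[0])*h+np.sin(x[0])*np.array([0,0,1])); return g+[0,0,x[2]]+z*x[1],z
    best=None
    def cost(x):
        c,z=cap(x); return np.abs(ras(hull(c,z,x[1]-.018),off,sz)-A*W).sum()+ (x[2]/.003)**2+ ((x[1]-s0)/.006)**2
    # only the part beyond the fingers towards the cap
    yy,xx=np.mgrid[0:80,0:80]; q0=proj("side",g-.018*h)[0]-off; q1=proj("side",g-.06*h)[0]-off; d=(q1-q0)/np.linalg.norm(q1-q0)
    W=(((xx-q0[0])*d[0]+(yy-q0[1])*d[1])>0).astype(np.float32)
    for t0 in(.1,.25,.4):
        r=minimize(cost,[t0,s0,0],method="Nelder-Mead",options=dict(initial_simplex=[[t0,s0,0],[t0+.08,s0,0],[t0,s0+.006,0],[t0,s0,.003]]))
        if best is None or r.fun<best.fun: best=r
    print("masks",n,"area",A.sum().round(),"tilt",np.degrees(best.x[0]).round(1),"capdist,dz",best.x[1:].round(4),"cost",best.fun.round(1),"heading",np.degrees(np.arctan2(h[1],h[0])).round(1))
    c,z=cap(best.x); print("base",(c-z*.105).round(4),"cap",c.round(4)); return c,z
if __name__=="__main__": run()
E
python3 fitjar.py
```

```text
masks 4 area 600.0 tilt 10.8 capdist,dz [ 0.0622 -0.0011] cost 73.4 heading 101.8
base [ 0.4348 -0.0203  0.1236] cap [ 0.4559 -0.1213  0.104 ]
```

```bash
python3 -m handwheel '[[[0.03,0,0,0.02,0],[0.03,0,0,0.02,0],[0.03,0,0,0.01,0],[0.03,0,0,0.005,0],[0.03,0,0,0.003,0],[0.03,0,0,0.002,0],[0.03,0,0,0.002,0],[0.03,0,0,0.002,0],[0.03,0,0,0.0015,0],[0.03,0,0,0,0]]]'
python3 -m handwheel '[[[0.03,0,0,-0.01,0],[0.03,0,0,-0.02,0],[0.03,0,0,-0.03,0],[0.03,0,0,-0.01,0],[0.03,0,0,0,0],[0.03,0,0,0,0]]]'
python3 fitjar.py
```

```text
time: 12.72
eef_pos: [0.4444, -0.0631, 0.0387]
tcp_rot: [0.63, 0.777, -0.001, 0.001]
contact_force: [-3.8, -3.9, 5.0]
opening: 0.47
finger_force: 23.8
time: 13.22
eef_pos: [0.4441, -0.0616, 0.1075]
tcp_rot: [0.631, 0.776, 0.001, 0.001]
contact_force: [-0.7, -0.5, -1.6]
opening: 0.468
finger_force: 23.1
masks 4 area 608.0 tilt 22.5 capdist,dz [ 0.0599 -0.0035] cost 54.6 heading 101.8
base [ 0.4356 -0.0208  0.1358] cap [ 0.4554 -0.1158  0.0956]
```

The jar is tilted about 22°, close to the lens tilt. I firm the grip, raise it and turn to the lens heading.

```bash
python3 -m handwheel '[[[0.03,0,0,0,0],[0.03,0,0,0,0],[0.03,0,0,-0.01,2],[0.03,0,0,-0.02,5],[0.03,0,0,-0.02,7],[0.03,0,0,-0.02,7],[0.03,0,0,-0.02,7],[0.03,0,0,-0.015,7],[0.03,0,0,-0.01,7],[0.03,0,0,0,7],[0.03,0,0,0,7],[0.03,0,0,0,7]]]' 40
python3 -m handwheel '[[[0.03,0,0,0,7],[0.03,0,0,0,7],[0.03,0,0,0,7],[0.03,0,0,0,7],[0.03,0,0,0,7],[0.03,0,0,0,7],[0.03,0,0,0,7],[0.03,0,0,0,5],[0.03,0,0,0,0],[0.03,0,0,0,0]]]'
python3 -c "
from h import *; st([.5975,-.0776,.223],-16)"
```

```text
time: 14.62
eef_pos: [0.4436, -0.0615, 0.2222]
tcp_rot: [0.944, 0.329, 0.0, 0.0]
contact_force: [0.3, 0.1, -1.9]
opening: 0.465
finger_force: 43.5
time: 15.45
eef_pos: [0.4434, -0.0615, 0.2218]
tcp_rot: [0.991, -0.131, -0.0, 0.0]
contact_force: [1.3, 0.5, -1.4]
opening: 0.466
finger_force: 43.6
t 15.45 p [ 0.4434 -0.0615  0.2218] head -15.06 q6 1.47 F [ 1.3  0.5 -1.4] open 0.466 ff 43.6
tool shift [ 0.153  -0.0245 -0.0012] spin 0.94
```

```bash
python3 -m handwheel '[[[0.03,0.01,-0.002,0,0.5],[0.03,0.02,-0.003,0,0.5],[0.03,0.025,-0.005,0,0],[0.03,0.025,-0.005,0,0],[0.03,0.025,-0.005,0,0],[0.03,0.018,-0.0035,-0.001,0],[0.03,0.01,-0.001,0,0],[0.03,0,0,0,0],[0.03,0,0,0,0]]]'
python3 - <<'E'
from h import *; import fitjar
st([.5975,-.0776,.223],-16)
fitjar.run(.062)
i=viewer.read_camera("side"); cv2.imwrite("pics/near.png",cv2.resize(i[150:270,340:460],(600,600),interpolation=cv2.INTER_CUBIC))
E
```

```text
time: 16.2
eef_pos: [0.5775, -0.0747, 0.2223]
tcp_rot: [0.99, -0.14, -0.001, -0.0]
contact_force: [-0.2, 0.7, -1.5]
opening: 0.458
finger_force: 43.6
t 16.2 p [ 0.5775 -0.0747  0.2223] head -16.14 q6 1.55 F [-0.2  0.7 -1.5] open 0.458 ff 43.6
tool shift [ 0.02   -0.0027 -0.0007] spin -0.14
masks 4 area 558.0 tilt 22.6 capdist,dz [0.0633 0.0008] cost 46.8 heading -16.1
base [ 0.6145 -0.0854  0.2536] cap [ 0.5214 -0.0584  0.2133]
```

View pics/near.png

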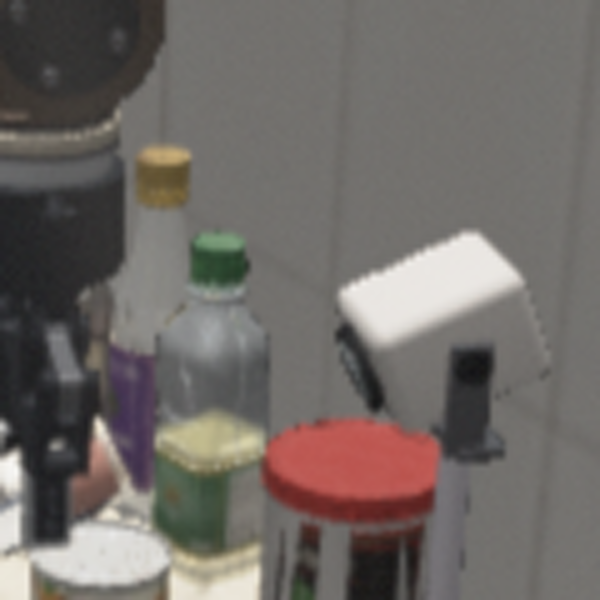

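```bash
python3 - <<'E'
from h import *
from plant import get_state
v=[]
for k in range(4):
    viewer.read_camera("side"); d=viewer.pinpoint("side","lens")
    if d: v.append(np.array(d[0]["xy"])*[640,480])
print("net lens px",np.round(v,1).tolist())
M=R.from_quat(get_state()["tcp_rot"]).as_matrix()
for u in((411.3,223.2),np.median(v,0)):
    L=at_z("side",u,.2845); y,t=np.radians(-16),np.radians(20.5)
    B=L-.1*np.array([np.cos(t)*np.cos(y),np.cos(t)*np.sin(y),np.sin(t)])
    print("lens",L.round(4),"base goal",B.round(4),"tool shift",(M.T@(B-[.6145,-.0854,.2536])).round(4))
E
```

```text
net lens px [[409.5, 225.9], [408.4, 226.5], [407.7, 225.1], [407.1, 225.6]]
lens [ 0.7259 -0.1116  0.2845] base goal [ 0.6359 -0.0858  0.2495] tool shift [ 0.0206 -0.0056  0.0041]
lens [ 0.7111 -0.1201  0.2845] base goal [ 0.621  -0.0943  0.2495] tool shift [0.0087 0.0067 0.0041]
```

```bash
python3 - <<'E'
from h import *
G=np.mean([cv2.cvtColor(viewer.read_camera("side"),cv2.COLOR_BGR2GRAY).astype(float) for _ in range(4)],0)
print("cols",list(range(403,424)))
for r in range(211,236): print(r,G[r,403:424].astype(int).tolist())
for L in([.7195,-.116,.2845],[.7261,-.1145,.2847]):
    M=R.from_euler("ZY",np.radians([-16,-20])).as_matrix(); th=np.linspace(0,2*np.pi,12,endpoint=False)
    q=proj("side",L+.02*(np.cos(th)[:,None]*M[:,1]+np.sin(th)[:,None]*M[:,2])); print(proj("side",L).round(1),q.round(1).tolist())
E
```

```text
cols [403, 404, 405, 406, 407, 408, 409, 410, 411, 412, 413, 414, 415, 416, 417, 418, 419, 420, 421, 422, 423]
211 [113, 113, 108, 106, 103, 150, 180, 200, 217, 226, 229, 229, 230, 230, 230, 229, 230, 230, 230, 230, 230]
212 [113, 112, 110, 107, 93, 124, 158, 184, 204, 219, 227, 229, 230, 229, 230, 230, 230, 230, 230, 229, 228]
213 [113, 112, 108, 108, 108, 105, 129, 163, 188, 207, 220, 227, 229, 229, 230, 229, 229, 229, 228, 226, 223]
214 [113, 111, 108, 109, 107, 89, 92, 131, 168, 191, 210, 222, 228, 229, 229, 228, 227, 225, 223, 219, 214]
215 [112, 112, 108, 107, 94, 60, 54, 85, 141, 174, 195, 213, 224, 227, 227, 224, 222, 218, 213, 206, 193]
216 [112, 111, 108, 104, 61, 42, 47, 61, 112, 151, 177, 197, 214, 221, 221, 217, 212, 203, 189, 176, 162]
217 [113, 111, 107, 104, 57, 46, 45, 54, 77, 121, 157, 179, 195, 205, 210, 201, 187, 173, 159, 145, 134]
218 [113, 111, 107, 106, 80, 76, 49, 48, 60, 94, 127, 155, 172, 178, 179, 169, 156, 142, 132, 122, 119]
219 [113, 111, 108, 108, 108, 100, 71, 50, 52, 70, 99, 126, 142, 143, 143, 138, 129, 121, 119, 118, 118]
220 [113, 110, 108, 110, 1
[... 1361 characters left out ...]
15, 116, 115, 110, 106, 109, 112, 109, 95, 99, 104, 106, 108, 108]
234 [84, 87, 95, 106, 109, 109, 115, 116, 117, 119, 107, 106, 117, 118, 117, 108, 103, 104, 105, 106, 108]
235 [99, 100, 106, 110, 117, 118, 116, 119, 120, 121, 121, 121, 124, 123, 120, 108, 105, 102, 105, 106, 106]
[[410.1 224.4]] [[407.2, 221.0], [406.4, 217.8], [406.6, 216.3], [407.7, 217.0], [409.5, 219.7], [411.4, 223.7], [413.0, 227.9], [413.8, 231.1], [413.6, 232.5], [412.4, 231.7], [410.7, 229.0], [408.8, 225.1]]
[[412.1 223.6]] [[409.2, 220.2], [408.5, 217.0], [408.6, 215.5], [409.8, 216.2], [411.5, 218.9], [413.5, 222.9], [415.1, 227.0], [415.8, 230.2], [415.6, 231.6], [414.4, 230.8], [412.6, 228.1], [410.8, 224.2]]
```

The lens front ellipse runs from about (407.5,216) to (414,232). That matches the model with the lens at about (0.7205, −0.1155, 0.2845), yaw −16°, tilt 20°. I make the final approach.

```bash
python3 -m handwheel '[[[0.03,0.004,0,0.001,0],[0.03,0.005,0,0.001,0],[0.03,0.005,0,0.001,0],[0.03,0.0026,0,0.001,0],[0.03,0,0,0,0],[0.03,0,0,0,0],[0.03,0,0,0,0],[0.03,0,0,0,0]]]'
python3 - <<'E'
from h import *; import fitjar
st(); c,z=fitjar.run(.062); B=c-z*.105
L=at_z("side",(410.4,223.9),.2845); t,y=np.radians([20.3,-16]); X=np.array([np.cos(t)*np.cos(y),np.cos(t)*np.sin(y),np.sin(t)])
d=L-B; print("lens",L.round(4),"dist",(d@X).round(4),"off-axis",(d-(d@X)*X).round(4),"angle",np.degrees(np.arccos(-z@X)).round(1))
i=viewer.read_camera("side"); cv2.imwrite("pics/end.png",cv2.resize(i[165:345,280:460],(600,600),interpolation=cv2.INTER_CUBIC))
E
```

```text
time: 17.92
eef_pos: [0.5939, -0.0793, 0.2188]
tcp_rot: [0.99, -0.141, -0.0, -0.0]
contact_force: [-0.2, 0.6, -2.0]
opening: 0.467
finger_force: 43.6
t 17.92 p [ 0.5939 -0.0793  0.2188] head -16.2 q6 1.55 F [-0.2  0.6 -2. ] open 0.467 ff 43.6
masks 4 area 576.0 tilt 22.5 capdist,dz [0.0632 0.    ] cost 46.8 heading -16.2
base [ 0.631  -0.0901  0.2494] cap [ 0.5378 -0.063   0.2091]
lens [ 0.7218 -0.114   0.2845] dist 0.1003 off-axis [0.0004 0.002  0.0004] angle 2.2
```

View pics/end.png

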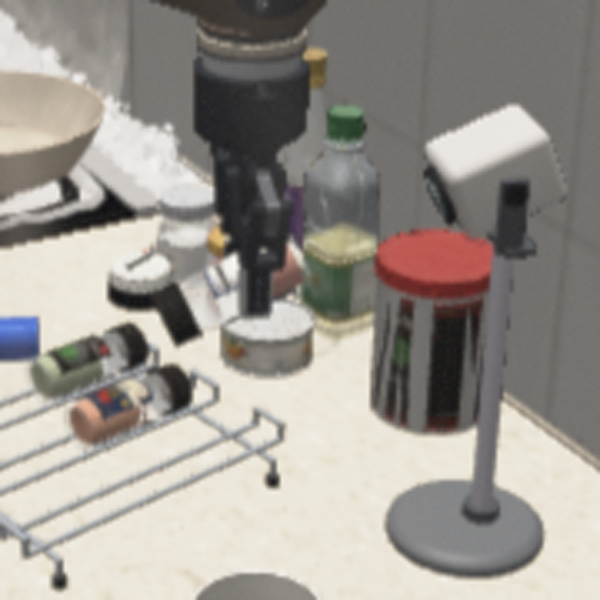

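```bash
python3 - <<'E'
from h import *
f=lambda P:(((proj("side",P)[0]-[280,165])+.5)/.3).round(0)
B=np.array([.631,-.0901,.2494]);C=np.array([.5378,-.063,.2091])
print("fit base,cap in crop",f(B),f(C))
L=np.array([.7218,-.114,.2845])
for y,t in((-16,20.3),(-16,15),(-10,20),(-16,25)):
    y,t=np.radians([y,t]); X=np.array([np.cos(t)*np.cos(y),np.cos(t)*np.sin(y),np.sin(t)])
    s=lambda a,b:np.degrees(np.arctan2(*(f(b)-f(a))[::-1])).round(1)
    print(np.degrees([y,t]).round(),"slope at jar",s(B-.105*X,B),"at head top near edge",s(L+[.003,-.03,.026],L+[.003,-.03,.026]+.07*X))
S=viewer.read_camera("side").astype(int)
# dark cap blob: orientation and end
m=np.zeros((480,640),np.uint8); sub=S[245:272,324:345].max(2)<75; m[245:272,324:345]=sub
print(cv2.minAreaRect(cv2.findNonZero(m)))
E
```

```text
fit base,cap in crop [303. 257.] [163. 323.]
[-16.  20.] slope at jar -23.2 at head top near edge -22.9
[-16.  15.] slope at jar -18.6 at head top near edge -18.4
[-10.  20.] slope at jar -25.9 at head top near edge -25.8
[-16.  25.] slope at jar -27.4 at head top near edge -27.3
((330.8000183105469, 259.1000061035156), (16.994115829467773, 10.28591251373291), 63.43495178222656)
```

The jar and head axes have matching image slopes (about −26° each). The other two jars are still in the rack, and nothing has been bumped. I hand it in.

```bash
python3 -c "
from plant import sign_off; print(sign_off())"
```

```text
the job is handed in; nothing more can be done
None
```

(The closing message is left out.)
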